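# Refill the plotter's ink cassette and lift it out of its service dock

## Task

Stand the loose blue-banded ink cartridge fully down in the empty bay of the grey cassette, its yellow rib in the bay's notch, and let go of it. Then pinch the cassette's two orange side catches together with the fingers, lift the cassette with both cartridges straight up out of the dock and finish while still holding it there, level and still, about 10 cm above the dock, catches pinched. Leave the pen pot, tape roll, eraser and wooden rule where they are.

Things in the scene. Friction and masses are not known exactly. Their poses are not given: they have to be found in the camera images.
- dock: Dark dock fixed to the board, base plate 190 x 100 x 10 mm (x, y, z), origin at its underside's centre. The cassette stands on the plate between low stops (2 mm play). Beside the middle of each long side (+y, -y) a steel ledge 40 mm long, reaching from y = 31 to 45 mm, top 32 mm above the board, holds down a catch's nose. The rest is at most 28 mm tall.
- cassette: Grey ink cassette 152 mm long (x), 46 wide (y), about 0.3 kg, latched in the dock, axes as the dock's. Origin at its underside's centre, 10 mm above the board. A middle bridge 26 mm wide, 48 high has an orange catch on each side (+y, -y). A bay at each end, walls with flared mouth 34 mm high. The -x bay holds a fixed red-banded cartridge, top 70 mm above the underside; the +x bay is empty.
- bay (a point): Centre of the empty bay's floor, 50 mm along +x and 6 mm above the cassette's origin, axes as the cassette's. The bay is 34 (x) by 30 mm (y) inside and 20 deep; above that its mouth flares outward by 6 mm over 8 mm of height. Its outer (+x) wall has an open notch 14 mm wide in the middle for the cartridge's rib.
- cartridge: Loose upright dark block 30 (x) x 26 (y) x 64 mm tall, blue band near the top, 50 to 100 g, on the board. Origin at the block's underside centre. A yellow full-height rib, 8 mm wide, stands out 5 mm from its +x face. Goes in upright, its +x along the cassette's +x (rib outward in the notch); otherwise the rib lands on a wall. Seated, its origin is at point bay and 36 mm stand out of the mouth.
- catch_left (a joint): Travel (m) of the orange catch on the cassette's +y side: 0 sprung out (latched), 0.007 pressed fully in towards the bridge. Its nose clears the dock's ledge beyond 0.004 (0.006 if the cassette lies over to that side). Spring force 3.5 N at 0, 8.4 N fully in.
- catch_right (a joint): The same for the catch on the -y side, pressed towards +y.
- left_pad (a point): Centre of the +y catch's gripping face, 55 mm above the cassette's underside; moves with the catch. The catch is an upright plate 32 mm wide (x), 7 thick, top 70 mm above the underside. The two catch faces are 58 mm apart at rest, 44 mm when both are fully pinched.
- right_pad (a point): The same on the -y catch, facing -y.
- pen_pot: Bystander: blue pot 70 mm across, 95 mm tall, origin at the centre of its underside.
- tape_roll: Bystander: yellow tape roll lying flat, 64 mm across, 19 mm high, origin at the centre of its underside.
- eraser: Bystander: green eraser 55 x 24 x 14 mm, origin at the centre of its underside.
- scale_rule: Bystander: wooden rule 30 x 200 x 8 mm, origin at the centre of its underside.
Not all that is in view belongs to the job. There is more than one size of the cassette; the job needs the smallest.

How it is judged (in metres and radians):
On the way, in this order (a step that is already met when the one before it is completed fails the run):
1. the cartridge is seated in the bay and let go, with the cassette still in the dock (distance between cartridge and bay below 0.006 m and angle between the z axis of cartridge and the z axis of cassette, either way round below 0.12 rad and contact force between the fingers and cartridge below 0.1 N and z of cassette in the frame of dock below 0.016 m), for 0.2 s.
2. both catches are pinched in by the fingers (value of joint each of catch_left, catch_right above 0.003 m and contact force between the fingers and cassette above 2 N), for 0.1 s.
At the end, for the whole second after the job is handed in: The cassette is held still by its two pinched catches (each pressed in more than 3 mm), its underside more than 80 mm above the dock's underside, within 0.2 rad of level and touching nothing but the fingers and the cartridge, which stands seated in its bay (within 6 mm and 0.12 rad) (all of step 2 and z of cassette in the frame of dock above 0.08 m and angle between cassette's own z axis and vertical below 0.2 rad and linear speed of cassette below 0.02 m/s and contact force between dock and cassette below 0.1 N and distance between cartridge and bay below 0.006 m and angle between the z axis of cartridge and the z axis of cassette, either way round below 0.12 rad and contact force between the fingers and cartridge below 0.1 N); the arm keeps its last pose, push and grip.
It fails at once if a bystander is pushed away (more than 30 mm) (distance of any of pen_pot, tape_roll, eraser, scale_rule from where it was at the start of the episode above 0.03 m).
It fails at once if the pen pot is tipped over (angle between pen_pot's own z axis and vertical above 0.5 rad).
It also fails if it takes over 51 s, if anything falls off the work surface, if the arm or the gripper's body presses on something with over 40 N, if the wrist force passes 120 N, or if a joint passes its speed limit or range.

## Robot

A 6-joint arm with a two-finger parallel gripper is mounted at the origin on the work surface. World frame = base frame: x ahead of the robot, y to its left, z up, the work surface at z = 0. Lengths are in m, angles in degrees, forces in N, time in s.
With the tool pointing down it reaches from about 0.4 to 0.825 m from the base axis. Payload 7 kg.
Tool frame: the origin (TCP) lies midway between the tips of the shut fingers; the grasp point (between the pads) lies 19 mm behind it (r.grasp_offset is the distance from the TCP to the grasp point, in m); z points along the fingers, x is the direction in which the jaws open and shut, and the axes are right-handed (so a half turn about z gives the same grasp; the last joint's range is limited). The gripper opens to 88 mm and grips with 3 to 60 N. Pads are 19 mm wide; open, the fingers measure 130 mm over their backs; the gripper's body (78 mm by 193 mm) begins 47 mm behind the grasp point.
Start: joints at [-48.123, 20.546, 0.682, 0, -70.136, -16.507], TCP at [0.289, -0.61, 0.227] pointing down, gripper open.
Joint ranges: [-176.03, 176.03], [-82.01, 121.73], [-58.28, 71.71], [-173.87, 95.51], [-174.79, -0.11], [-173.66, 173.66]. Speed limits (degrees/s): [136.94, 136.94, 172.46, 180, 180, 180].

## Interface

Orientations are given as [roll, pitch, yaw] about the fixed x, y, z axes, in that order (R = Rz(yaw) Ry(pitch) Rx(roll)).
In Python, from plant import r gives the robot as it stands.
- The arm moves only by the tool step_arm, never from a script. Its argument "deltas" is a list of rows, each a list of 7 numbers: the turn, a rotation vector about the tool's x, y, z in rad, then the shift along the tool's x, y, z in mm, then the opening, from -1 (shut) to 1 (fully open), so that 0 is half open. In form: [[ax, ay, az, x, y, z, grip], ...]. A call has 1 to 10 rows; each row shifts and turns the pose as measured when the row begins, along the tool's axes as they then stand; what a row does not reach is not made up. A row lasts 1/10 s, in which the tool goes at most 50 mm and 8.59 degrees, less where a joint would pass 70% of its speed; a pose out of reach is approached as far as the arm can. A call with a gripper value outside its range is refused whole. The fingers move at their own pace and stop on an object; "squeeze" is the grip in N (left out, the last holds). Time passes only in rows, so rows that do not move let the fingers close. It gives the time, the measured TCP pose, the force and the opening at its end, in the units of the state.
- r.get_state(): the state, without advancing time (a new reading comes with each control period).
- r.capture(name): name is "scene" or "side" or "wrist"; returns the picture (480x640x3 uint8, red, green, blue); there is no depth.
- r.camera_info(name): a dict with "vertical_fov" (degrees; the focal length in pixels is half the picture's height over the tangent of half this angle, whatever the lens; pixels are square), "cx", "cy" (the principal point, pixels), "k1" (the pictures are not rectified: a ray, as slopes to the right and down, at radius r is drawn at 1 + k1 r^2 times it, then the intrinsics apply), "view" (4x4, takes a point from world to camera coordinates). Camera axes: x right, y down, z forward; pixel columns grow to the right and rows downward; lengths in m; the calibration is good to about 2 mm. A picture is of the moment at which its call begins: read the wrist's pose just before it. camera_info takes no time and is no camera call; for the wrist camera it gives the pose at the moment of the call.
- r.close_job(): hands the job in, once; it reports no verdict.
The state is a dict: "time_s": time; "joints": joint angles; "qd": joint speeds; "joint_torque": joint torques, N m; "tcp_pos": TCP position; "eef_rot": TCP orientation; "contact_force": force on the tool from outside, world axes, zero at the start; "moment": the same for the moment, N m; "gripper_width": finger opening in m.
Only numpy, scipy, OpenCV 4.12 (cv2) and the standard library are available. Lean on these libraries where they do the work, as an engineer would, in place of code of your own. Each camera call takes 0.05 s, during which the arm holds its last target.

## Working session

There is one attempt and no reset: what is moved stays moved. The work goes in short steps, Python scripts to look and compute and a tool call to move; the robot and the scene stay as the last step left them, time stands still between calls to the robot, and variables do not carry over. Pictures are saved under pics/ and viewed, and the job is handed in when it is done.

Besides the shell and the picture viewer there is one more tool, called after "Call:" by a JSON object that holds its "api" and its "payload", one argument or row to a line. step_arm: Moves the arm, as the interface text tells. Its arguments: {"type":"object","properties":{"deltas":{"type":"array","items":{"type":"array","items":{"type":"number"}}},"squeeze":{"type":"number"}},"required":["deltas"]}

```bash
mkdir -p pics; ls
cat > h.py <<'E'
import numpy as np,cv2
from plant import r
def info(n):
    c=r.camera_info(n);f=240/np.tan(np.radians(c['vertical_fov'])/2)
    return f,c['cx'],c['cy'],c['k1'],np.array(c['view'])
def ray(n,u,v,I=None):
    f,cx,cy,k,V=I or info(n)
    d=np.array([(u-cx)/f,(v-cy)/f]);s=d.copy()
    for _ in range(30): s=d/(1+k*(s@s))
    R=V[:3,:3];o=-R.T@V[:3,3]
    return o,R.T@np.array([s[0],s[1],1])
def onz(n,u,v,z,I=None):
    o,d=ray(n,u,v,I);return o+d*(z-o[2])/d[2]
def proj(n,p,I=None):
    f,cx,cy,k,V=I or info(n)
    q=V[:3,:3]@np.array(p)+V[:3,3];s=q[:2]/q[2];s=s*(1+k*(s@s))
    return f*s+[cx,cy]
def snap(n,name):
    im=r.capture(n);cv2.imwrite('pics/'+name+'.png',im[:,:,::-1]);return im
E
python3 - <<'E'
from h import *
for n in ['scene','side','wrist']:
    I=info(n);np.save('pics/I_%s0.npy'%n,np.array(I,dtype=object),allow_pickle=True)
    snap(n,n+'0');print(n,I[:4],-I[4][:3,:3].T@I[4][:3,3],I[4][2,:3])
print(r.get_state())
E
```

```text
pics
scene (np.float64(579.553063152383), 328.14635845588225, 239.2557106555383, 0.03272332014180547) [1.51598245 0.08995978 1.12029918] [-0.66341823 -0.08488416 -0.74341841]
side (np.float64(447.24673868983183), 311.76395388496246, 238.87900229222782, 0.001524161443524808) [0.08772116 0.77126702 0.79797424] [ 0.41663634 -0.68021395 -0.60309464]
wrist (np.float64(374.52313678272816), 317.13566600942755, 247.67107844266587, -0.012788419305855751) [ 0.22916744 -0.63779176  0.38366104] [ 0.22311054  0.10721829 -0.96887869]
{'time_s': 0.15, 'joints': array([-4.81212304e+01,  2.05832846e+01,  6.45898594e-01, -1.27089622e-02,
       -7.01368547e+01, -1.65055775e+01]), 'qd': array([ 0.04787502, -0.16179043,  0.23959761,  0.08694344, -0.00473278,
        0.04744881]), 'joint_torque': array([-2.66001618e-03, -5.83276391e+01,  2.93289614e+01,  7.00129598e+00,
        8.74829886e-03, -1.37581656e-04]), 'tcp_pos': array([ 0.28903721, -0.60957574,  0.22583011]), 'eef_rot': array([-1.79990362e+02, -7.45760890e-02,  1.15368860e+02]), 'contact_force': array([-0.2436423 ,  0.60301772,  0.7023891 ]), 'moment': array([0.01401018, 0.00531014, 0.01348201]), 'gripper_width': 0.08753022950207438}
```

View pics/scene0.png

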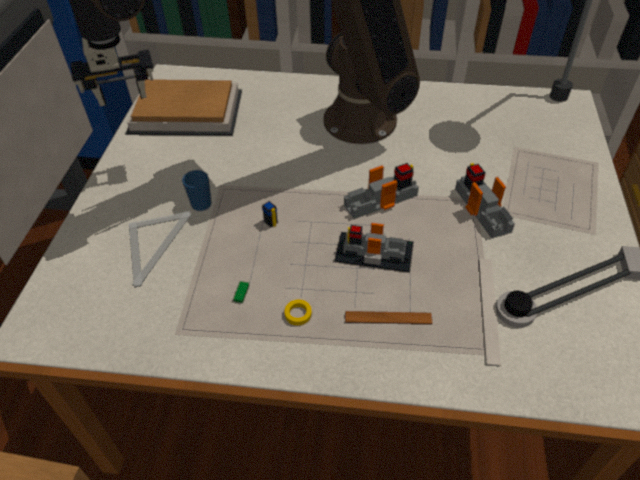

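View pics/side0.png

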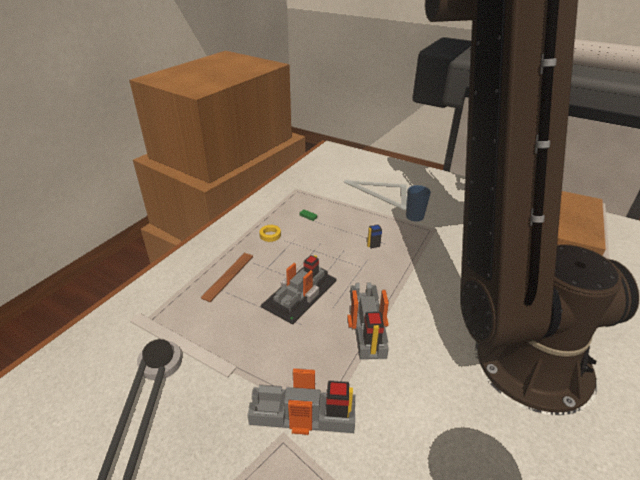

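View pics/wrist0.png

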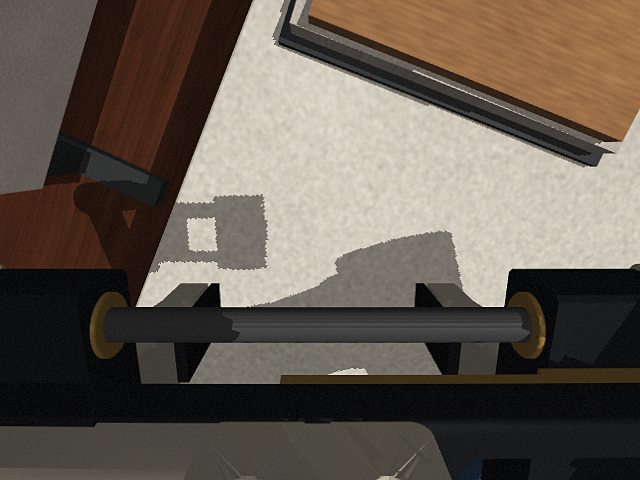

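Candidates: for the cassette, scene pixels (375,245) in the dark dock, (380,190) and (485,200) loose and larger. For the cartridge, (270,214), with a blue band and a yellow rib; the pot at (198,190) is also blue. I choose the docked cassette and the block at (270,214), and check both in a close crop.

Run:
```python
import cv2,numpy as np
a=cv2.imread('pics/scene0.png');b=cv2.imread('pics/side0.png')
A=cv2.resize(a[190:280,250:430],None,fx=4.4,fy=4.4,interpolation=cv2.INTER_CUBIC)
B1=cv2.resize(b[240:330,250:350],(400,360),interpolation=cv2.INTER_CUBIC)
B2=cv2.resize(b[215:260,355:405],(396,356),interpolation=cv2.INTER_CUBIC)
cv2.imwrite('pics/c1.png',A)
o=np.zeros((360,800,3),np.uint8);o[:,:400]=B1;o[:356,404:800]=B2;cv2.imwrite('pics/c2.png',o)
```

```text
(no output)
```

View pics/c1.png

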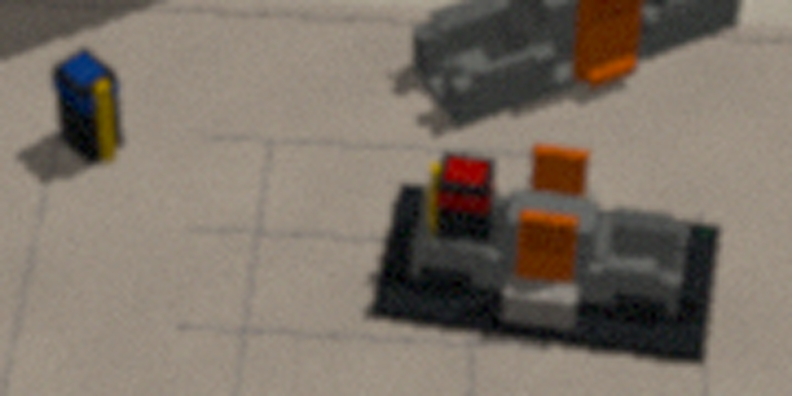

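View pics/c2.png

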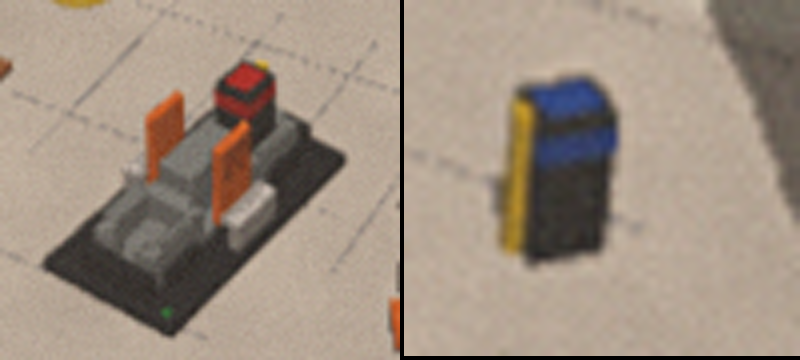

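Run:
```python
from h import *
C=[]
for x,y in [(403,186),(718,228),(702,358),(370,316)]:
    p=onz('scene',250+x/4.4,190+y/4.4,.01);C.append(p);print(p.round(4))
C=np.array(C);print('len',np.linalg.norm(C[0]-C[1]),np.linalg.norm(C[3]-C[2]),np.linalg.norm(C[0]-C[3]),'c',C.mean(0))
for x,y in [(345,158),(172,335),(45,262)]:
    print('side',onz('side',250+x/4,240+y/4,.01).round(4))
print('cart top', [onz('scene',250+x/4.4,190+y/4.4,.064).round(4) for x,y in [(55,68),(83,52),(117,73),(92,88)]])
print('cart top side', [onz('side',355+x/7.92,215+y/7.92,.064).round(4) for x,y in [(532,85),(592,75),(614,105),(537,117)] for x in [x-404]])
# orange catch tops z=.08
for x,y in [(533,146),(587,149),(518,212),(578,214)]:
    print('catch',onz('scene',250+x/4.4,190+y/4.4,.08).round(4))
for n,uv in [('pot',(198,175)),('rule',(388,318)),('tape',(298,312)),('eraser',(241,292))]:
    print(n,onz(
    'scene',*uv,.095 if n=='pot' else .01).round(3))
```

```text
[ 0.4968 -0.005   0.01  ]
[0.5087 0.1807 0.01  ]
[0.6071 0.1741 0.01  ]
[ 0.5984 -0.013   0.01  ]
len 0.18603358189546598 0.18728732828096706 0.10194469752019171 c [0.55276372 0.08419859 0.01      ]
side [ 0.4859 -0.0011  0.01  ]
side [0.4977 0.1856 0.01  ]
side [0.5963 0.1768 0.01  ]
cart top [array([ 0.4762, -0.2136,  0.064 ]), array([ 0.4611, -0.1998,  0.064 ]), array([ 0.4761, -0.1767,  0.064 ]), array([ 0.49  , -0.1889,  0.064 ])]
cart top side [array([ 0.4837, -0.1971,  0.064 ]), array([ 0.468, -0.214,  0.064]), array([ 0.4536, -0.2012,  0.064 ]), array([ 0.4737, -0.1803,  0.064 ])]
catch [0.5222 0.0704 0.08  ]
catch [0.521  0.1006 0.08  ]
catch [0.5731 0.0658 0.08  ]
catch [0.5707 0.0986 0.08  ]
pot [ 0.414 -0.396  0.095]
rule [0.75  0.129 0.01 ]
tape [ 0.758 -0.079  0.01 ]
eraser [ 0.717 -0.223  0.01 ]
```

Scene crop: the docked cassette has its red cartridge at the left and its empty bay at the right. The block has the blue band and its rib towards the lower right. The side view agrees. The dock is near (0.547, 0.084) with yaw about 87°, and the cartridge is near (0.472, -0.197). Next I move to see the cartridge from above.

Call:
{"api": "step_arm", "payload": {
  "deltas": [
    [0,0,0,31,38,0,1],
    [0,0,0,31,38,0,1],
    [0,0,0,31,38,0,1],
    [0,0,0,31,38,0,1],
    [0,0,0,31,38,0,1],
    [0,0,0,31,38,0,1],
    [0,0,0,31,38,0,1],
    [0,0,0,31,38,0,1],
    [0,0,0,31,38,0,1],
    [0,0,0,0,0,0,1]
  ]
}}

```text
time_s: 1.15
tcp_pos: [0.4815, -0.2013, 0.2223]
eef_rot: [-179.9, -0.3, 115.1]
contact_force: [-0.2, -0.2, 0.4]
gripper_width: 0.0876
```

Call:
{"api": "step_arm", "payload": {
  "deltas": [
    [0,0,-0.12,0,25,0,1],
    [0,0,-0.12,0,25,0,1],
    [0,0,-0.11,0,0,0,1],
    [0,0,0,0,0,0,1],
    [0,0,0,0,0,0,1]
  ]
}}

```text
time_s: 1.65
tcp_pos: [0.5264, -0.1746, 0.2216]
eef_rot: [-180.0, -0.4, 135.9]
contact_force: [-0.6, -0.0, -0.0]
gripper_width: 0.0873
```

Run:
```python
from h import *
import pickle
I=info('wrist');pickle.dump(I,open('w1.pkl','wb'));snap('wrist','w1')
s=r.get_state();print(s['tcp_pos'],s['eef_rot'],s['joints'])
```

```text
[ 0.52622331 -0.17462108  0.22160539] [-179.99469762   -0.42712795  135.90972777] [  1.66119161   9.6702845  -14.68781256  -0.33100782 -65.94409788
 -45.61571867]
```

View pics/w1.png

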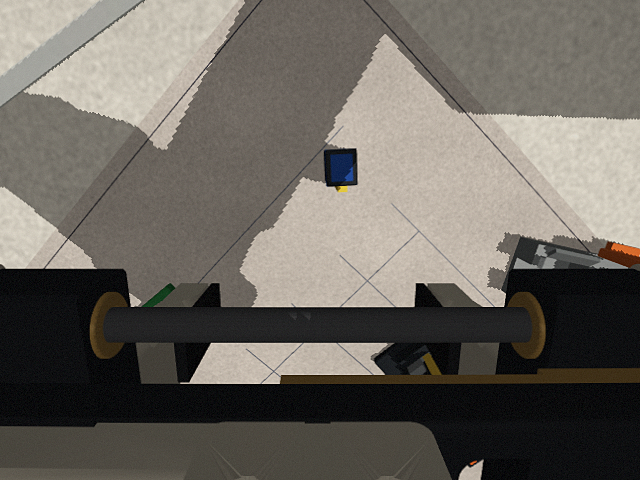

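The cartridge's top is at (341,167), and its rib points image-down at (342,188), along tool +y. I measure it finely.

Run:
```python
from h import *
import pickle
I=pickle.load(open('w1.pkl','rb'));im=cv2.imread('pics/w1.png')
cv2.imwrite('pics/c3.png',cv2.resize(im[140:200,310:370],(600,600),interpolation=cv2.INTER_CUBIC))
hsv=cv2.cvtColor(im,cv2.COLOR_BGR2HSV)
reg=np.zeros(im.shape[:2],np.uint8);reg[140:200,310:370]=1
blue=((hsv[...,0]>100)&(hsv[...,0]<135)&(hsv[...,1]>90)&(reg>0)).astype(np.uint8)
dark=((im.max(2)<70)&(reg>0)|(blue>0)).astype(np.uint8)
for nm,m in [('blue',blue),('all',dark)]:
    c=max(cv2.findContours(m,0,2)[0],key=cv2.contourArea);R=cv2.minAreaRect(c)
    B=cv2.boxPoints(R);P=np.array([onz('wrist',*b,.064,I) for b in B])
    print(nm,R,B.round(1).tolist(),'\n',P.round(4),P.mean(0).round(4),[np.linalg.norm(P[i]-P[i-1]).round(4) for i in range(4)])
yl=((hsv[...,0]>18)&(hsv[...,0]<35)&(hsv[...,1]>150)&(reg>0));v,u=np.nonzero(yl);print('yel',u.mean(),v.mean(),onz('wrist',u.mean(),v.min(),.064,I))
```

```text
blue ((341.09478759765625, 167.395263671875), (28.264690399169922, 23.121116638183594), 87.1375961303711) [[328.79998779296875, 153.89999389648438], [351.8999938964844, 152.6999969482422], [353.29998779296875, 180.89999389648438], [330.29998779296875, 182.10000610351562]] 
 [[ 0.4735 -0.2134  0.064 ]
 [ 0.4593 -0.2009  0.064 ]
 [ 0.474  -0.1834  0.064 ]
 [ 0.4884 -0.196   0.064 ]] [ 0.4738 -0.1984  0.064 ] [np.float64(0.0229), np.float64(0.0189), np.float64(0.0229), np.float64(0.0192)]
all ((340.0, 167.5), (37.0, 32.0), 90.0) [[324.0, 149.0], [356.0, 149.0], [356.0, 186.0], [324.0, 186.0]] 
 [[ 0.4737 -0.2189  0.064 ]
 [ 0.4549 -0.2008  0.064 ]
 [ 0.4752 -0.1787  0.064 ]
 [ 0.4944 -0.1973  0.064 ]] [ 0.4746 -0.1989  0.064 ] [np.float64(0.0299), np.float64(0.0261), np.float64(0.0299), np.float64(0.0267)]
yel 341.2741935483871 188.32258064516128 [ 0.48403982 -0.18729802  0.064     ]
```

View pics/c3.png

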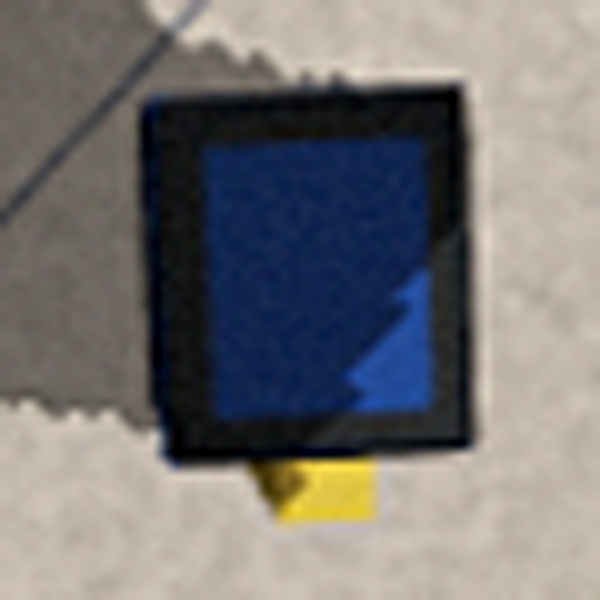

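Call:
{"api": "step_arm", "payload": {
  "deltas": [
    [0,0,-0.055,0,0,0,1],
    [0,0,0,12,-26,30,1],
    [0,0,0,12,-26,30,1],
    [0,0,0,0,0,0,1],
    [0,0,0,0,0,0,1]
  ]
}}

```text
time_s: 2.2
tcp_pos: [0.4706, -0.2005, 0.1608]
eef_rot: [179.9, -0.3, 138.3]
contact_force: [0.3, 0.0, 0.8]
gripper_width: 0.0875
```

```bash
cat >> h.py <<'E'
def go(x,y,z,yaw=None):
    from scipy.spatial.transform import Rotation as Ro
    s=r.get_state();R=Ro.from_euler('xyz',s['eef_rot'],degrees=True)
    print('shift mm',(R.inv().apply(np.array([x,y,z])-s['tcp_pos'])*1000).round(1),end=' ')
    if yaw is not None:
        T=Ro.from_euler('xyz',[180,0,yaw],degrees=True);print('rotvec',(R.inv()*T).as_rotvec().round(4),end=' ')
    print('at',s['tcp_pos'].round(4),s['eef_rot'].round(2),'w',round(s['gripper_width'],4),'F',s['contact_force'].round(1),'t',s['time_s'])
E
python3 - <<'E'
from h import *
go(.474,-.1985,.036,139.2)
E
```

```text
shift mm [ -1.9   3.6 124.8] rotvec [ 0.0015 -0.0057 -0.0151] at [ 0.4706 -0.2005  0.1608] [179.92  -0.33 138.33] w 0.0875 F [0.3 0.  0.8] t 2.2
```

Call:
{"api": "step_arm", "payload": {
  "deltas": [
    [0.0015,-0.006,-0.015,-2,4,30,1],
    [0,0,0,0,0,40,1],
    [0,0,0,0,0,35,1],
    [0,0,0,0,0,10,1],
    [0,0,0,0,0,0,1]
  ]
}}

```text
time_s: 2.7
tcp_pos: [0.4819, -0.2001, 0.0486]
eef_rot: [179.6, 0.6, 138.9]
contact_force: [0.4, 0.9, -0.2]
gripper_width: 0.0877
```

Run:
```python
from h import *
go(.474,-.1985,.036,139.2)
snap('wrist','w2')
```

```text
shift mm [ 7.1 -4.  12.5] rotvec [ 0.0062  0.0109 -0.0059] at [ 0.4819 -0.2001  0.0486] [179.65   0.62 138.86] w 0.0877 F [ 0.4  0.9 -0.2] t 2.7
```

View pics/w2.png

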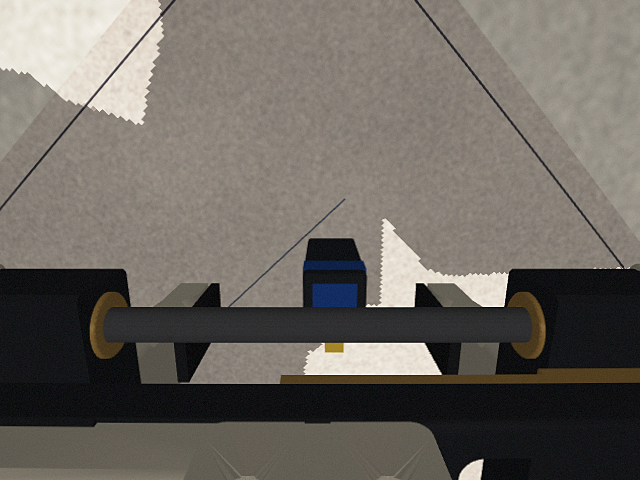

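Call:
{"api": "step_arm", "payload": {
  "deltas": [
    [0.006,0.011,-0.006,7,-4,12,1],
    [0,0,0,0,0,0,1],
    [0,0,0,0,0,0,1]
  ]
}}

```text
time_s: 3.05
tcp_pos: [0.477, -0.1987, 0.0402]
eef_rot: [179.8, 0.3, 139.3]
contact_force: [-0.8, 0.6, -0.3]
gripper_width: 0.0877
```

Run:
```python
from h import *
go(.474,-.1985,.036,139.2)
```

```text
shift mm [ 2.4 -1.8  4.1] rotvec [0.0038 0.0049 0.0009] at [ 0.477  -0.1987  0.0402] [179.78   0.28 139.25] w 0.0877 F [-0.8  0.6 -0.3] t 3.05
```

Call:
{"api": "step_arm", "payload": {
  "deltas": [
    [0.004,0.005,0,3,-2,5,1],
    [0,0,0,0,0,0,1],
    [0,0,0,0,0,0,-0.2],
    [0,0,0,0,0,0,-0.6],
    [0,0,0,0,0,0,-1],
    [0,0,0,0,0,0,-1],
    [0,0,0,0,0,0,-1]
  ],
  "squeeze": 15
}}

```text
time_s: 3.75
tcp_pos: [0.4744, -0.1983, 0.0367]
eef_rot: [179.9, 0.1, 139.3]
contact_force: [-0.1, 0.0, 0.6]
gripper_width: 0.0534
```

Run:
```python
from h import *
go(.474,-.1985,.036,139.2)
snap('wrist','w3')
```

```text
shift mm [ 0.2 -0.4  0.7] rotvec [0.0015 0.0023 0.001 ] at [ 0.4744 -0.1983  0.0367] [1.7991e+02 1.3000e-01 1.3926e+02] w 0.0534 F [-0.1  0.   0.6] t 3.75
```

View pics/w3.png

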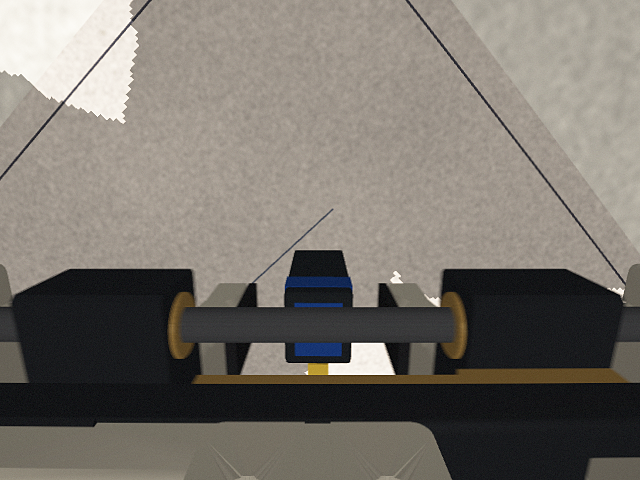

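Centred between the jaws: the block is at (318,320) and the fingers are at 257 and 380. I close fully.

Call:
{"api": "step_arm", "payload": {
  "deltas": [
    [0,0,0,0,0,0,-1],
    [0,0,0,0,0,0,-1],
    [0,0,0,0,0,0,-1],
    [0,0,0,0,0,0,-1],
    [0,0,0,0,0,0,-1],
    [0,0,0,0,0,0,-1],
    [0,0,0,0,0,0,-1]
  ],
  "squeeze": 15
}}

```text
time_s: 4.5
tcp_pos: [0.4743, -0.1983, 0.0366]
eef_rot: [179.9, 0.1, 139.3]
contact_force: [-0.0, 0.2, -0.7]
gripper_width: 0.0257
```

Run:
```python
from h import *
go(.474,-.1985,.036,139.2)
```

```text
shift mm [ 0.1 -0.4  0.6] rotvec [0.0014 0.0021 0.001 ] at [ 0.4743 -0.1983  0.0366] [1.7992e+02 1.2000e-01 1.3926e+02] w 0.0257 F [-0.   0.2 -0.7] t 4.5
```

Gripped: 25.7 mm opening, where 26 is expected. I lift and travel towards the dock.

Call:
{"api": "step_arm", "payload": {
  "deltas": [
    [0,0,0,0,0,-40,-1],
    [0,0,0,0,0,-45,-1],
    [0,0,0,0,0,-45,-1],
    [0,0,0,0,0,-40,-1],
    [0,0,-0.08,24,40,0,-1],
    [0,0,-0.08,24,40,0,-1],
    [0,0,-0.08,22,40,0,-1],
    [0,0,-0.08,20,40,0,-1],
    [0,0,-0.08,18,40,0,-1],
    [0,0,0,0,0,0,-1]
  ]
}}

```text
time_s: 5.5
tcp_pos: [0.4858, 0.0349, 0.2135]
eef_rot: [179.8, 0.0, 162.7]
contact_force: [-0.3, -0.0, -0.8]
gripper_width: 0.026
```

Run:
```python
from h import *
go(.552,.19,.2,177)
```

```text
shift mm [-17.1 167.7  13.9] rotvec [ 0.0027  0.0008 -0.2494] at [0.4858 0.0349 0.2135] [1.7984e+02 3.0000e-02 1.6271e+02] w 0.026 F [-0.3 -0.  -0.8] t 5.5
```

Call:
{"api": "step_arm", "payload": {
  "deltas": [
    [0,0,-0.1,-5,43,3,-1],
    [0,0,-0.1,0,43,3,-1],
    [0,0,-0.06,0,43,3,-1],
    [0,0,0,0,43,3,-1],
    [0,0,0,0,0,0,-1],
    [0,0,0,0,0,0,-1]
  ]
}}

```text
time_s: 6.1
tcp_pos: [0.5168, 0.2092, 0.2006]
eef_rot: [179.9, 0.0, 178.3]
contact_force: [0.2, -0.8, -1.5]
gripper_width: 0.0259
```

Run:
```python
from h import *
import pickle
go(.552,.19,.2,177)
I=info('wrist');pickle.dump(I,open('w4.pkl','wb'));snap('wrist','w4')
```

```text
shift mm [-35.7 -18.2   0.5] rotvec [ 0.0018 -0.      0.0221] at [0.5168 0.2092 0.2006] [179.9    0.   178.27] w 0.0259 F [ 0.2 -0.8 -1.5] t 6.1
```

View pics/w4.png

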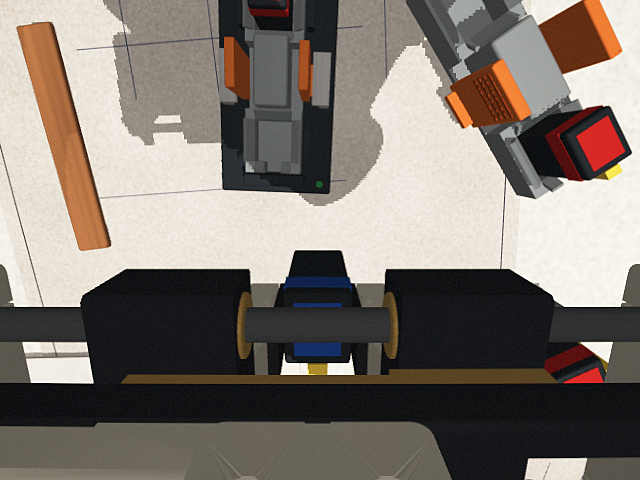

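Run:
```python
import cv2
im=cv2.imread('pics/w4.png')
cv2.imwrite('pics/c4.png',cv2.resize(im[100:200,215:345],None,fx=6,fy=6,interpolation=cv2.INTER_CUBIC))
cv2.imwrite('pics/c5.png',cv2.resize(im[0:110,215:345],None,fx=5.4,fy=5.4,interpolation=cv2.INTER_CUBIC))
```

```text
(no output)
```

View pics/c4.png

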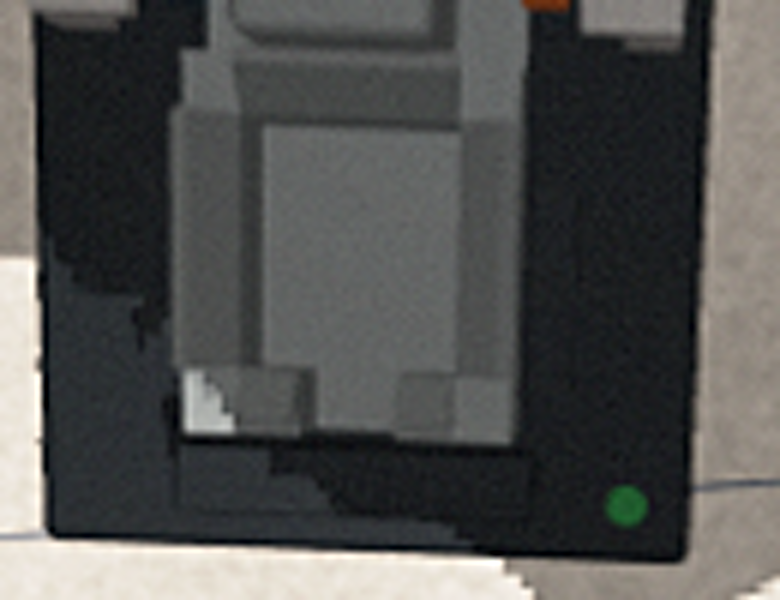

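View pics/c5.png

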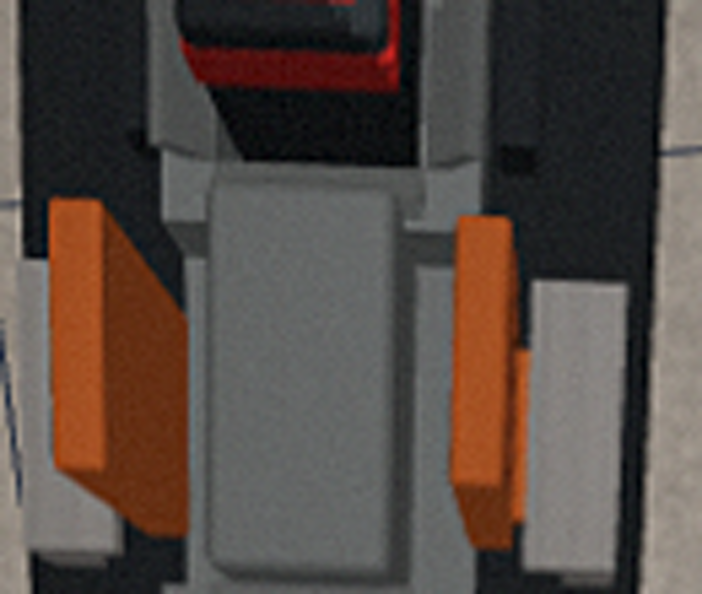

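Run:
```python
from h import *
import pickle
I=pickle.load(open('w4.pkl','rb'))
def A(x,y,z): return onz('wrist',215+x/6-.42,100+y/6-.42,z,I)
def B(x,y,z): return onz('wrist',215+x/5.4-.42,y/5.4-.42,z,I)
def ang(v): return np.degrees(np.arctan2(v[1],v[0])).round(2)
def rep(n,P):
    P=np.array(P);print(n,P.mean(0).round(4),'edges',[np.linalg.norm(P[i]-P[(i+1)%4]).round(4) for i in range(4)],'yaw',ang(P[3]-P[0]),ang(P[2]-P[1]),'yyaw',ang(P[0]-P[1]),ang(P[3]-P[2]))
# order: left-in, right-in, right-out, left-out (out = cassette +x = image down); left = -y?  
rep('rim',[A(172,110,.044),A(525,118,.044),A(515,443,.044),A(178,437,.044)])
rep('catch outer',[B(50,200,.08),B(511,218,.08),B(506,485,.08),B(57,468,.08)])
F=[A(262,125,.016),A(460,131,.016)];print('floor inner edge',np.round(F,4),np.linalg.norm(F[0]-F[1]), ang(F[0]-F[1]))
F=[A(262,360,.016),A(457,370,.016)];print('floor sides',np.round(F,4),np.linalg.norm(F[0]-F[1]))
D=[A(48,535,.01),A(685,560,.01)];print('dock end',np.round(D,4),np.linalg.norm(D[0]-D[1]),ang(D[1]-D[0]),'mid',np.mean(D,0))
a=[A(35,20,.01),A(712,5,.01)];print('dock sides',ang(D[0]-a[0]),ang(D[1]-a[1]))
N=[A(312,440,.034),A(396,440,.034)];print('notch',np.round(N,4),np.linalg.norm(N[0]-N[1]))
br=[B(210,180,.058),B(395,190,.058),B(388,575,.058),B(210,575,.058)];rep('bridge',br)
```

```text
rim [0.5509 0.1378 0.044 ] edges [np.float64(0.0469), np.float64(0.0425), np.float64(0.0463), np.float64(0.0427)] yaw 86.67 85.88 yyaw -3.0 -2.74
catch outer [0.5475 0.0836 0.08  ] edges [np.float64(0.0575), np.float64(0.0312), np.float64(0.0577), np.float64(0.0312)] yaw 86.58 86.83 yyaw -3.86 -3.82
floor inner edge [[0.5652 0.1153 0.016 ]
 [0.5366 0.117  0.016 ]] 0.028704741387022642 -3.42
floor sides [[0.5675 0.1485 0.016 ]
 [0.5386 0.1508 0.016 ]] 0.028979749485407887
dock end [[0.6032 0.1738 0.01  ]
 [0.5052 0.1806 0.01  ]] 0.09822583146662899 176.04 mid [0.55419949 0.17717346 0.01      ]
dock sides 86.25 85.92
notch [[0.5584 0.1595 0.034 ]
 [0.5465 0.1598 0.034 ]] 0.011923025859470542
bridge [0.5478 0.084  0.058 ] edges [np.float64(0.0248), np.float64(0.0489), np.float64(0.0249), np.float64(0.0502)] yaw 85.99 86.08 yyaw -4.63 -1.78
```

Run:
```python
from h import *
import pickle
I=pickle.load(open('w4.pkl','rb'));im=cv2.imread('pics/w4.png')
cv2.imwrite('pics/c6.png',cv2.resize(im[240:385,260:380],None,fx=4,fy=4,interpolation=cv2.INTER_CUBIC))
```

```text
(no output)
```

View pics/c6.png

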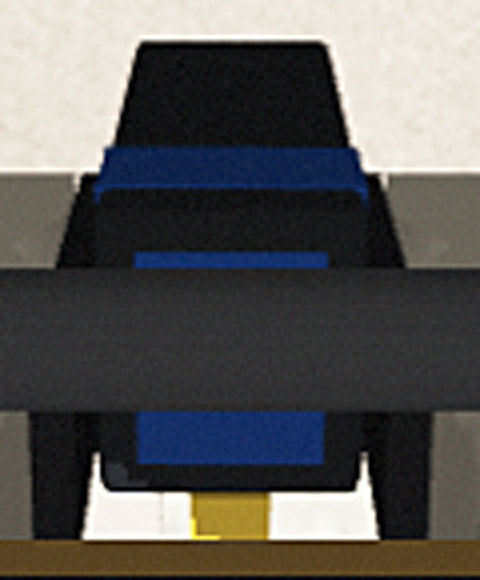

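Run:
```python
from h import *
import pickle
I=pickle.load(open('w4.pkl','rb'))
from scipy.spatial.transform import Rotation as Ro
R=Ro.from_euler('xyz',[179.9,0,178.27],degrees=True);t=np.array([.5168,.2092,.2006])
def f(x,y,z): 
    return (R.inv().apply(onz('wrist',260+x/4-.37,240+y/4-.37,z,I)-t)*1000).round(1)
print('bottom back',f(140,43,.164),f(326,43,.164))
print('top back',f(100,192,.228),f(366,192,.228));print('top front',f(104,490,.228),f(357,490,.228))
```

```text
bottom back [-12.  -14.7  36.6] [ 13.  -14.7  36.6]
top back [-11.9 -17.3 -27.4] [ 12.7 -17.3 -27.4]
top front [-12.1  13.6 -27.4] [ 12.6  13.6 -27.4]
```

Run:
```python
from h import *
go(.5511,.1336,.12,176.4)
```

```text
shift mm [-36.5 -74.4  80.4] rotvec [0.002  0.0001 0.0319] at [0.5169 0.209  0.2006] [1.7989e+02 1.0000e-02 1.7823e+02] w 0.0257 F [ 0.6  0.5 -1.9] t 6.15
```

Call:
{"api": "step_arm", "payload": {
  "deltas": [
    [0.002,0,0.032,-12,-25,10,-1],
    [0,0,0,-14,-28,20,-1],
    [0,0,0,-12,-25,30,-1],
    [0,0,0,0,0,10,-1],
    [0,0,0,0,0,0,-1]
  ]
}}

```text
time_s: 6.65
tcp_pos: [0.5519, 0.1218, 0.1302]
eef_rot: [179.9, 0.2, 176.0]
contact_force: [-0.2, -0.5, -1.1]
gripper_width: 0.0257
```

Run:
```python
from h import *
go(.5511,.1336,.1,176.4)
```

```text
shift mm [ 1.7 11.7 30.2] rotvec [ 0.0019  0.0026 -0.0062] at [0.5519 0.1218 0.1302] [1.7989e+02 1.5000e-01 1.7604e+02] w 0.0257 F [-0.2 -0.5 -1.1] t 6.65
```

Call:
{"api": "step_arm", "payload": {
  "deltas": [
    [0.002,0.003,-0.006,2,12,15,-1],
    [0,0,0,0,0,15,-1],
    [0,0,0,0,0,0,-1],
    [0,0,0,0,0,0,-1]
  ]
}}

```text
time_s: 7.05
tcp_pos: [0.5517, 0.1357, 0.1017]
eef_rot: [179.9, 0.2, 176.4]
contact_force: [0.3, -1.4, -0.5]
gripper_width: 0.0254
```

Run:
```python
from h import *
go(.5511,.1336,.092,176.4)
snap('wrist','w5')
for n in('scene','side'):snap(n,n+'5')
a=cv2.imread('pics/scene5.png')[190:280,310:430];b=cv2.imread('pics/side5.png')[200:330,240:370]
o=np.zeros((390,800,3),np.uint8);A=cv2.resize(a,None,fx=3.4,fy=3.4,interpolation=2);B=cv2.resize(b,None,fx=3,fy=3,interpolation=2)
o[:A.shape[0],:A.shape[1]]=A;o[:B.shape[0],410:410+B.shape[1]]=B[:,:390];cv2.imwrite('pics/c7.png',o)
```

```text
shift mm [ 0.5 -2.1  9.7] rotvec [ 0.0019  0.003  -0.0007] at [0.5517 0.1357 0.1017] [1.7989e+02 1.7000e-01 1.7636e+02] w 0.0254 F [ 0.3 -1.4 -0.5] t 7.05
```

View pics/w5.png

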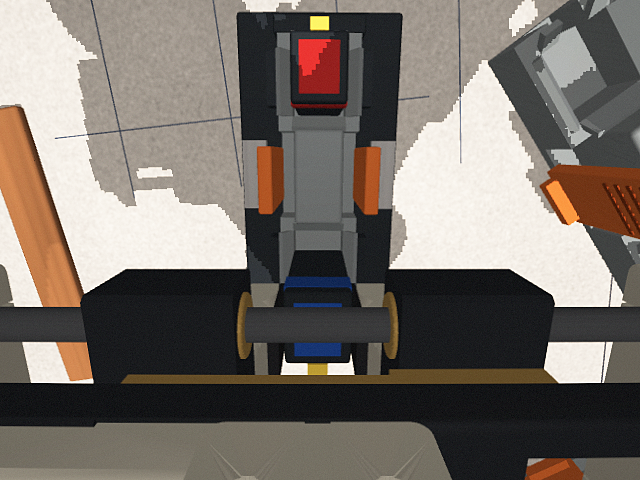

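View pics/c7.png

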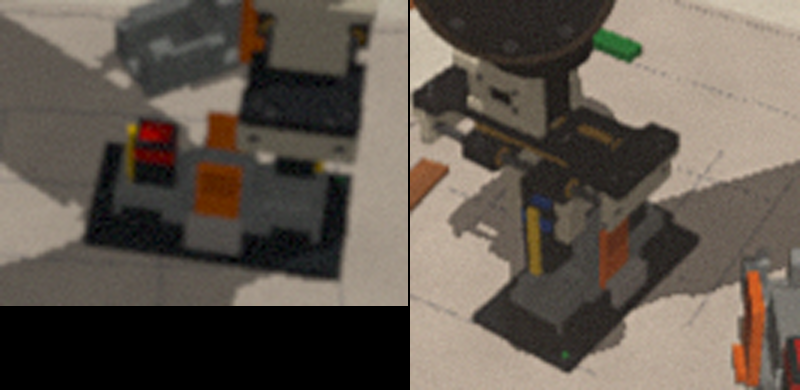

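Run:
```python
from h import *
import pickle
pickle.dump(info('wrist'),open('w5.pkl','wb'))
im=cv2.imread('pics/w5.png')
cv2.imwrite('pics/c8.png',cv2.resize(im[130:290,235:405],None,fx=3.7,fy=3.7,interpolation=cv2.INTER_CUBIC))
```

```text
(no output)
```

View pics/c8.png

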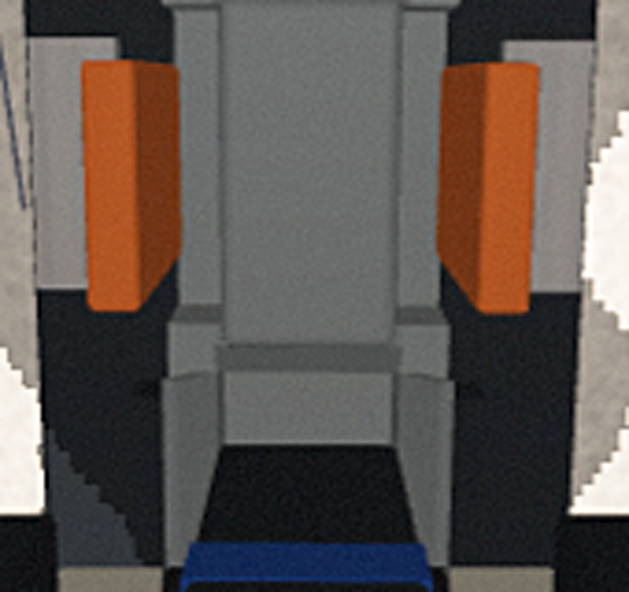

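Run:
```python
from h import *
import pickle
I=pickle.load(open('w5.pkl','rb'))
from scipy.spatial.transform import Rotation as Ro
R=Ro.from_euler('xyz',[179.89,.17,176.36],degrees=True);t=np.array([.5517,.1357,.1017])
def f(x,y,z): return R.inv().apply(onz('wrist',235+x/3.7-.37,130+y/3.7-.37,z,I)-t)*1000
P=np.array([f(83,61,.08),f(540,65,.08),f(529,312,.08),f(89,309,.08)])
print(P.round(1),P.mean(0).round(1),np.linalg.norm(P[0]-P[1]),np.linalg.norm(P[2]-P[1]))
print('cart bottom back',f(220,447,.065).round(1),f(392,447,.065).round(1))
print('bay inner mouth edge z.044: ',f(222,372,.044).round(1),f(393,372,.044).round(1))
print('rim sides',f(163,380,.044).round(1),f(454,382,.044).round(1))
```

```text
[[-27.8 -68.9  21.7]
 [ 29.5 -68.4  21.5]
 [ 29.3 -37.2  21.5]
 [-28.3 -37.5  21.7]] [  0.7 -53.   21.6] 57.29362134392491 31.25439894177291
cart bottom back [-12.4 -14.9  36.7] [ 12.6 -14.9  36.6]
bay inner mouth edge z.044:  [-13.2 -21.7  57.7] [ 13.9 -21.7  57.6]
rim sides [-22.6 -20.4  57.7] [ 23.7 -20.1  57.6]
```

Call:
{"api": "step_arm", "payload": {
  "deltas": [
    [0.002,0.003,0.008,0.7,-3,5,-1],
    [0,0,0,0,0,5,-1],
    [0,0,0,0,0,0,-1],
    [0,0,0,0,0,0,-1]
  ]
}}

```text
time_s: 7.6
tcp_pos: [0.5514, 0.1327, 0.0925]
eef_rot: [179.9, 0.1, 175.9]
contact_force: [-0.6, -0.1, -1.6]
gripper_width: 0.0261
```

Run:
```python
from h import *
go(.5511,.1331,.0526,176.0)
```

```text
shift mm [ 0.4  0.3 39.9] rotvec [ 0.0015  0.002  -0.0026] at [0.5514 0.1327 0.0925] [1.7992e+02 1.2000e-01 1.7585e+02] w 0.0261 F [-0.6 -0.1 -1.6] t 7.6
```

Call:
{"api": "step_arm", "payload": {
  "deltas": [
    [0.002,0.003,-0.002,0.5,0.4,6,-1],
    [0,0,0,0,0,7,-1],
    [0,0,0,0,0,7,-1],
    [0,0,0,0,0,0,-1],
    [0,0,0,0,0,0,-1]
  ]
}}

```text
time_s: 8.1
tcp_pos: [0.5507, 0.133, 0.0701]
eef_rot: [-179.9, -0.1, 176.0]
contact_force: [-0.2, -0.3, -1.3]
gripper_width: 0.026
```

Run:
```python
from h import *
go(.5511,.1331,.0526,176.0)
```

```text
shift mm [-0.5  0.2 17.5] rotvec [-0.0012 -0.002  -0.0006] at [0.5507 0.133  0.0701] [-1.7993e+02 -1.2000e-01  1.7596e+02] w 0.026 F [-0.2 -0.3 -1.3] t 8.1
```

Call:
{"api": "step_arm", "payload": {
  "deltas": [
    [-0.001,-0.002,0,-0.5,0.2,5,-1],
    [0,0,0,0,0,4,-1],
    [0,0,0,0,0,4,-1],
    [0,0,0,0,0,0,-1]
  ]
}}

```text
time_s: 8.5
tcp_pos: [0.5514, 0.1332, 0.0562]
eef_rot: [180.0, 0.0, 176.0]
contact_force: [-1.1, 0.0, -0.7]
gripper_width: 0.0261
```

Run:
```python
from h import *
go(.5511,.1331,.0526,176.0)
```

```text
shift mm [ 0.2 -0.2  3.6] rotvec [ 0.      0.0005 -0.0007] at [0.5514 0.1332 0.0562] [1.8000e+02 3.0000e-02 1.7596e+02] w 0.0261 F [-1.1  0.  -0.7] t 8.5
```

Call:
{"api": "step_arm", "payload": {
  "deltas": [
    [0,0,0,0,0,3,-1],
    [0,0,0,0,0,1.5,-1],
    [0,0,0,0,0,0,-1]
  ]
}}

```text
time_s: 8.8
tcp_pos: [0.5515, 0.1333, 0.0528]
eef_rot: [180.0, 0.1, 176.0]
contact_force: [0.7, 0.1, -0.6]
gripper_width: 0.0258
```

Run:
```python
from h import *
go(.5511,.1331,.0526,176.0)
snap('wrist','w6')
```

```text
shift mm [ 0.4 -0.3  0.2] rotvec [0.     0.0011 0.    ] at [0.5515 0.1333 0.0528] [1.80e+02 6.00e-02 1.76e+02] w 0.0258 F [ 0.7  0.1 -0.6] t 8.8
```

View pics/w6.png

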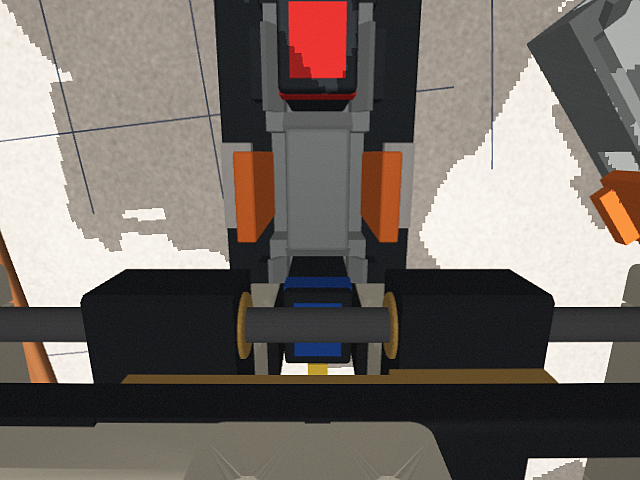

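Call:
{"api": "step_arm", "payload": {
  "deltas": [
    [0,0,0,0,0,1,-1],
    [0,0,0,0,0,1,-1],
    [0,0,0,0,0,0,-1]
  ]
}}

```text
time_s: 9.15
tcp_pos: [0.5518, 0.1335, 0.0528]
eef_rot: [180.0, 0.1, 176.0]
contact_force: [0.0, 0.3, -1.0]
gripper_width: 0.0258
```

Run:
```python
from h import *
go(.5511,.1331,.0526,176.0)
```

```text
shift mm [ 0.7 -0.4  0.2] rotvec [0.0003 0.0023 0.0008] at [0.5518 0.1335 0.0528] [1.7998e+02 1.3000e-01 1.7604e+02] w 0.0258 F [ 0.   0.3 -1. ] t 9.15
```

Call:
{"api": "step_arm", "payload": {
  "deltas": [
    [0,0,0,0,0,3,-1],
    [0,0,0,0,0,0,-1]
  ]
}}

```text
time_s: 9.35
tcp_pos: [0.5524, 0.1336, 0.0517]
eef_rot: [180.0, 0.2, 176.1]
contact_force: [-0.3, -0.0, -1.5]
gripper_width: 0.026
```

Run:
```python
from h import *
go(.5511,.1331,.0526,176.0)
```

```text
shift mm [ 1.2 -0.6 -0.9] rotvec [0.0007 0.0039 0.0016] at [0.5524 0.1336 0.0517] [179.96   0.22 176.09] w 0.026 F [-0.3 -0.  -1.5] t 9.35
```

Call:
{"api": "step_arm", "payload": {
  "deltas": [
    [0,0,0,0,0,0,-0.2],
    [0,0,0,0,0,0,0],
    [0,0,0,0,0,0,0],
    [0,0,0,0,0,0,0.2],
    [0,0,0,0,0,0,0.2]
  ]
}}

```text
time_s: 9.85
tcp_pos: [0.5526, 0.1337, 0.0508]
eef_rot: [180.0, 0.2, 176.1]
contact_force: [0.9, -0.1, 0.1]
gripper_width: 0.0512
```

Run:
```python
from h import *
go(.5511,.1331,.0526,176.0)
snap('wrist','w7')
```

```text
shift mm [ 1.4 -0.6 -1.8] rotvec [0.0006 0.0038 0.0014] at [0.5526 0.1337 0.0508] [179.96   0.22 176.08] w 0.0512 F [ 0.9 -0.1  0.1] t 9.85
```

View pics/w7.png

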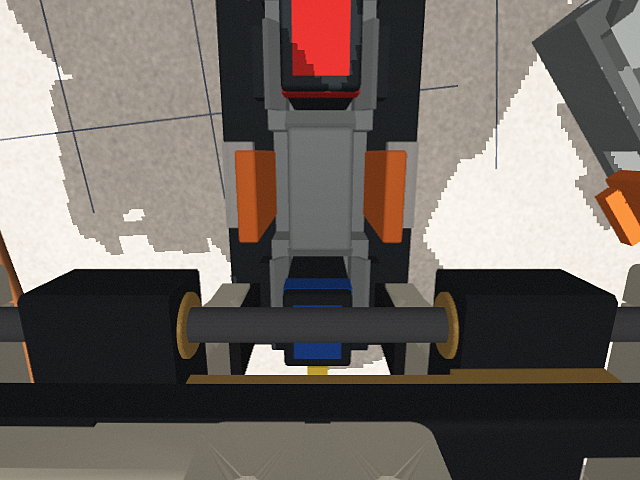

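Released; the block stays put at (318,320). I rise and look to check the seating.

Call:
{"api": "step_arm", "payload": {
  "deltas": [
    [0,0,0,0,0,-30,0.2],
    [0,0,0,0,0,-45,1],
    [0,0,0,0,15,-45,1],
    [0,0,0,0,30,-20,1],
    [0,0,0,0,0,0,1],
    [0,0,0,0,0,0,1]
  ]
}}

```text
time_s: 10.5
tcp_pos: [0.5543, 0.1788, 0.1946]
eef_rot: [-179.9, 0.0, 176.0]
contact_force: [-0.1, -0.3, -0.6]
gripper_width: 0.0857
```

Run:
```python
from h import *
import pickle
go(.5478,.0832,.13,176.0)
pickle.dump(info('wrist'),open('w8.pkl','wb'))
snap('wrist','w8')
for n in('scene','side'):snap(n,n+'8')
a=cv2.imread('pics/scene8.png')[190:280,310:430];b=cv2.imread('pics/side8.png')[230:330,240:350]
o=np.zeros((390,800,3),np.uint8);A=cv2.resize(a,None,fx=3.4,fy=3.4,interpolation=2);B=cv2.resize(b,(390,355),interpolation=2)
o[:A.shape[0],:A.shape[1]]=A;o[:B.shape[0],410:410+B.shape[1]]=B[:,:390];cv2.imwrite('pics/c9.png',o)
```

```text
shift mm [ -0.2 -95.7  64.7] rotvec [-0.0011  0.0004 -0.    ] at [0.5543 0.1788 0.1946] [-1.7994e+02  2.0000e-02  1.7600e+02] w 0.0857 F [-0.1 -0.3 -0.6] t 10.5
```

View pics/w8.png

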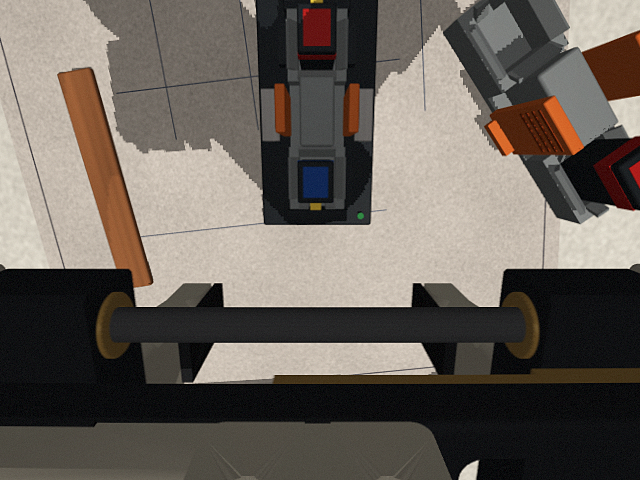

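View pics/c9.png

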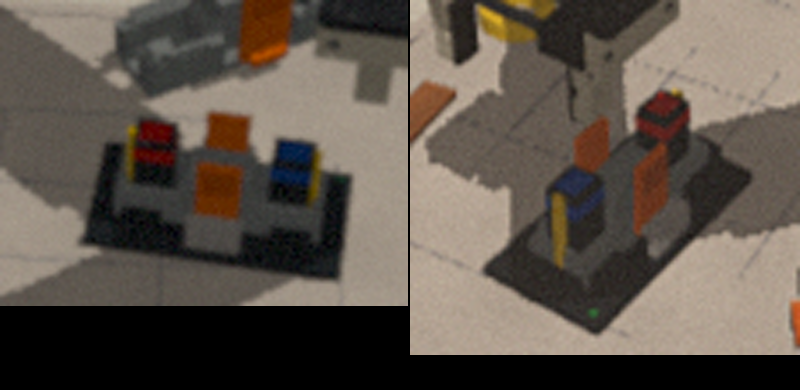

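The blue block stands level with the red one, with its rib in the notch at (316,207). A quick numeric check of its height by apparent size, then the catch centre.

Run:
```python
from h import *
import pickle
I=pickle.load(open('w8.pkl','rb'));im=cv2.imread('pics/w8.png');hsv=cv2.cvtColor(im,cv2.COLOR_BGR2HSV)
def box(m):
    c=max(cv2.findContours(m.astype(np.uint8),0,2)[0],key=cv2.contourArea);return cv2.minAreaRect(c)
reg=np.zeros(im.shape[:2],bool);reg[0:230,250:390]=1
H,S=hsv[...,0],hsv[...,1]
for n,m in [('blue',(H>100)&(H<135)&(S>100))]:
    R=box(m&reg);B=cv2.boxPoints(R);P=np.array([onz('wrist',*b,.08,I) for b in B]);print(n,R,P.mean(0).round(4),[np.linalg.norm(P[i]-P[i-1]).round(4) for i in range(4)])
cv2.imwrite('pics/c10.png',cv2.resize(im[70:225,255:385],None,fx=3.8,fy=3.8,interpolation=2))
```

```text
blue ((315.0, 182.0), (32.0, 26.0), 90.0) [0.5526 0.1337 0.08  ] [np.float64(0.0228), np.float64(0.0185), np.float64(0.0228), np.float64(0.0189)]
```

View pics/c10.png

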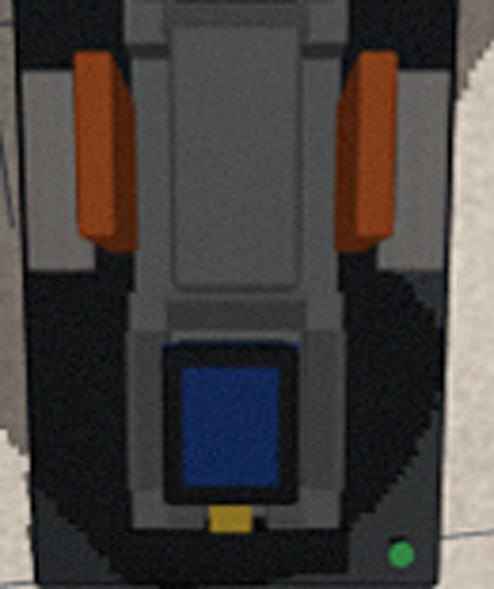

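Run:
```python
from h import *
import pickle
I=pickle.load(open('w8.pkl','rb'))
P=np.array([onz('wrist',255+x/3.8-.37,70+y/3.8-.37,.08,I) for x,y in [(75,53),(397,53),(393,237),(80,237)]])
print(P.round(4),P.mean(0).round(4),np.linalg.norm(P[0]-P[1]),np.degrees(np.arctan2(*(P[3]-P[0])[1::-1])),np.degrees(np.arctan2(*(P[2]-P[1])[1::-1])))
c=P.mean(0);go(c[0],c[1],.15,176.2)
```

```text
[[0.5754 0.0659 0.08  ]
 [0.5182 0.0699 0.08  ]
 [0.5203 0.1013 0.08  ]
 [0.5776 0.0973 0.08  ]] [0.5479 0.0836 0.08  ] 0.05740934676634908 86.14698715073715 86.2035997101078
shift mm [ -0.8 -94.3  43.6] rotvec [-0.0026 -0.0014 -0.0045] at [0.5538 0.1778 0.1934] [-1.7985e+02 -8.0000e-02  1.7594e+02] w 0.0873 F [-0.   0.6 -0.3] t 10.65
```

Call:
{"api": "step_arm", "payload": {
  "deltas": [
    [-0.003,-0.001,-0.004,0,-32,10,1],
    [0,0,0,0,-32,15,1],
    [0,0,0,0,-30,15,1],
    [0,0,0,0,0,0,1],
    [0,0,0,0,0,0,1]
  ]
}}

```text
time_s: 11.15
tcp_pos: [0.5439, 0.0776, 0.1467]
eef_rot: [-179.8, -0.5, 176.1]
contact_force: [0.3, 0.4, -0.1]
gripper_width: 0.0875
```

Run:
```python
from h import *
go(.5481,.0836,.12,176.2)
```

```text
shift mm [-4.   6.4 26.6] rotvec [-0.0041 -0.0085 -0.0019] at [0.5439 0.0776 0.1467] [-179.76   -0.49  176.09] w 0.0875 F [ 0.3  0.4 -0.1] t 11.15
```

Call:
{"api": "step_arm", "payload": {
  "deltas": [
    [-0.004,-0.009,-0.002,-4,6.5,13,1],
    [0,0,0,0,0,14,1],
    [0,0,0,0,0,0,1],
    [0,0,0,0,0,0,1]
  ]
}}

```text
time_s: 11.55
tcp_pos: [0.5485, 0.084, 0.1184]
eef_rot: [-179.9, -0.0, 176.2]
contact_force: [-0.1, 0.4, 0.7]
gripper_width: 0.0877
```

Run:
```python
from h import *
go(.5481,.0836,.046,176.2)
snap('wrist','w9')
```

```text
shift mm [ 0.3 -0.4 72.4] rotvec [-0.0011 -0.0005 -0.0004] at [0.5485 0.084  0.1184] [-1.7994e+02 -3.0000e-02  1.7618e+02] w 0.0877 F [-0.1  0.4  0.7] t 11.55
```

View pics/w9.png

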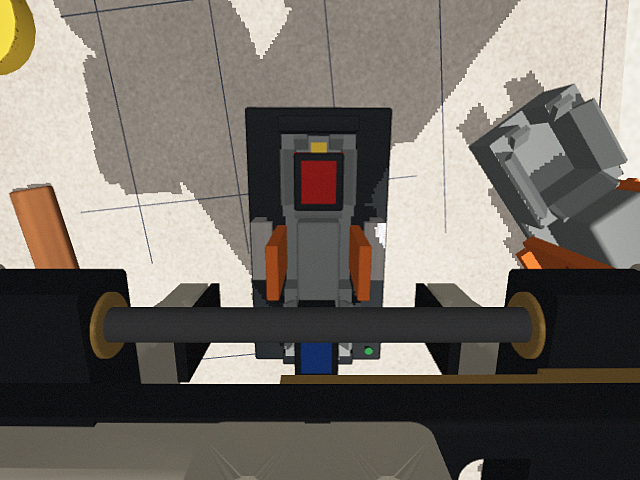

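Run:
```python
from h import *
s=r.get_state();print(s['tcp_pos'])
for z in (.05,.08,.1):print(z,onz('wrist',523,266,z).round(3),onz('wrist',640,178,z).round(3))
# scene cam bounds of large loose cassette
for z in (.04,.1): print([onz('scene',u,v,z).round(3) for u,v in [(345,205),(382,208),(397,205),(412,170),(415,190)]])
```

```text
[0.5483428  0.08402284 0.11830467]
0.05 [0.418 0.096 0.05 ] [0.351 0.046 0.05 ]
0.08 [0.435 0.086 0.08 ] [0.377 0.042 0.08 ]
0.1 [0.446 0.079 0.1  ] [0.394 0.04  0.1  ]
[array([ 0.426, -0.004,  0.04 ]), array([0.426, 0.094, 0.04 ]), array([0.41 , 0.133, 0.04 ]), array([0.266, 0.168, 0.04 ]), array([0.347, 0.179, 0.04 ])]
[array([0.486, 0.001, 0.1  ]), array([0.486, 0.094, 0.1  ]), array([0.471, 0.13 , 0.1  ]), array([0.335, 0.164, 0.1  ]), array([0.411, 0.174, 0.1  ])]
```

Call:
{"api": "step_arm", "payload": {
  "deltas": [
    [-0.001,0,0,0,0,20,1],
    [0,0,0,0,0,20,1],
    [0,0,0,0,0,10,1],
    [0,0,0,0,0,0,1]
  ]
}}

```text
time_s: 12.0
tcp_pos: [0.5507, 0.0857, 0.0704]
eef_rot: [179.9, 0.3, 176.3]
contact_force: [-0.2, 0.6, 0.5]
gripper_width: 0.0878
```

Run:
```python
from h import *
go(.5481,.0836,.046,176.2)
```

```text
shift mm [ 2.6 -2.3 24.4] rotvec [0.0024 0.0045 0.0011] at [0.5507 0.0857 0.0704] [179.86   0.26 176.26] w 0.0878 F [-0.2  0.6  0.5] t 12.0
```

Call:
{"api": "step_arm", "payload": {
  "deltas": [
    [0.003,0.005,0.001,3,-3,8,1],
    [0,0,0,0,0,8,1],
    [0,0,0,0,0,5,1],
    [0,0,0,0,0,0,1],
    [0,0,0,0,0,0,1]
  ]
}}

```text
time_s: 12.5
tcp_pos: [0.5488, 0.0833, 0.0501]
eef_rot: [180.0, 0.1, 176.2]
contact_force: [0.3, 0.7, 0.0]
gripper_width: 0.0878
```

Run:
```python
from h import *
go(.5481,.0836,.046,176.2)
snap('wrist','w10')
```

```text
shift mm [0.7 0.2 4.1] rotvec [0.0003 0.002  0.0006] at [0.5488 0.0833 0.0501] [1.7998e+02 1.1000e-01 1.7623e+02] w 0.0878 F [0.3 0.7 0. ] t 12.5
```

View pics/w10.png

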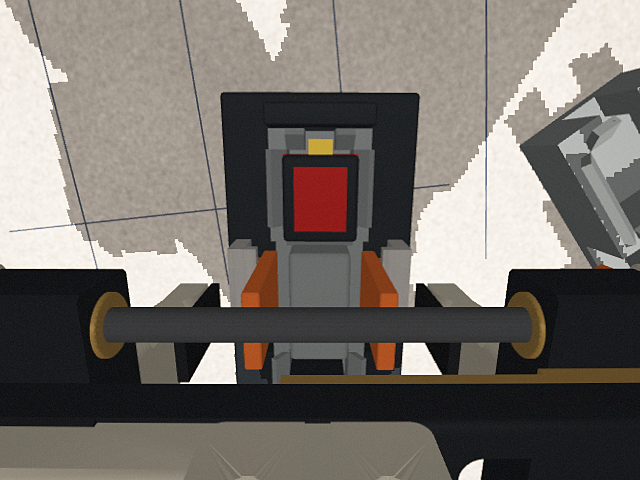

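Call:
{"api": "step_arm", "payload": {
  "deltas": [
    [0,0.002,0,0.8,0,4,1],
    [0,0,0,0,0,1,0.6],
    [0,0,0,0,0,0,0.2],
    [0,0,0,0,0,0,-0.2],
    [0,0,0,0,0,0,-0.5],
    [0,0,0,0,0,0,-1],
    [0,0,0,0,0,0,-1],
    [0,0,0,0,0,0,-1],
    [0,0,0,0,0,0,-1],
    [0,0,0,0,0,0,-1]
  ],
  "squeeze": 32
}}

```text
time_s: 13.55
tcp_pos: [0.5482, 0.0836, 0.0458]
eef_rot: [179.9, 0.0, 176.2]
contact_force: [-0.6, -0.1, -0.3]
gripper_width: 0.042
```

Run:
```python
from h import *
go(.5481,.0836,.046,176.2)
```

```text
shift mm [ 0.1 -0.  -0.2] rotvec [0.0011 0.0008 0.0005] at [0.5482 0.0836 0.0458] [1.7994e+02 5.0000e-02 1.7623e+02] w 0.042 F [-0.6 -0.1 -0.3] t 13.55
```

Run:
```python
from h import *
snap('wrist','w11');go(.5481,.0836,.046,176.2)
```

```text
shift mm [ 0.  -0.  -0.2] rotvec [0.0011 0.0008 0.0005] at [0.5481 0.0836 0.0458] [1.7994e+02 4.0000e-02 1.7623e+02] w 0.0418 F [0.  0.1 0.2] t 13.6
```

View pics/w11.png

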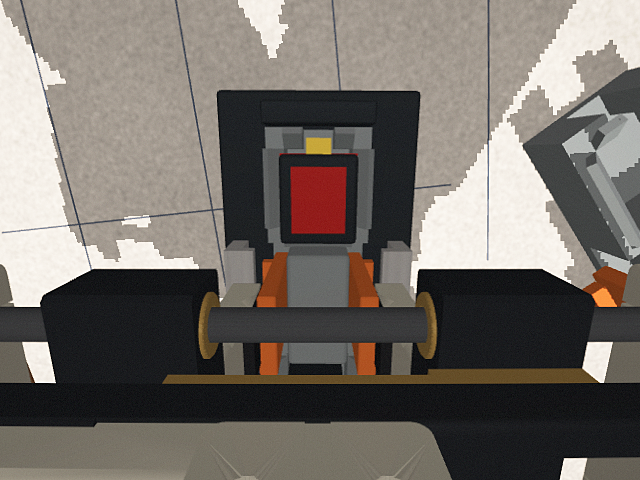

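Both catches are in symmetrically, at (270,310) and (365,310). I lift slowly.

Call:
{"api": "step_arm", "payload": {
  "deltas": [
    [0,0,0,0,0,-4,-1],
    [0,0,0,0,0,-5,-1],
    [0,0,0,0,0,-5,-1],
    [0,0,0,0,0,-3,-1],
    [0,0,0,0,0,0,-1]
  ]
}}

```text
time_s: 14.1
tcp_pos: [0.5468, 0.0831, 0.0629]
eef_rot: [180.0, -0.1, 176.2]
contact_force: [0.0, -0.2, -3.7]
gripper_width: 0.0417
```

Run:
```python
from h import *
go(.5481,.0836,.146,176.2)
snap('side','side12');b=cv2.imread('pics/side12.png')[220:330,240:350];cv2.imwrite('pics/c12.png',cv2.resize(b,None,fx=5,fy=5,interpolation=2))
```

```text
shift mm [ -1.1   0.6 -83.1] rotvec [ 0.0001 -0.0021 -0.0002] at [0.5468 0.0831 0.0629] [ 1.8000e+02 -1.2000e-01  1.7619e+02] w 0.0417 F [ 0.  -0.2 -3.7] t 14.1
```

View pics/c12.png

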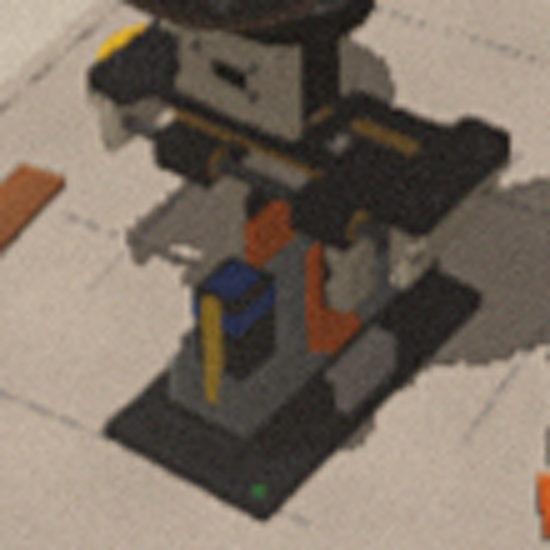

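The wrist carries 3.7 N, about the cassette's full weight, so it is free of the dock. I continue up.

Call:
{"api": "step_arm", "payload": {
  "deltas": [
    [0,-0.002,0,-1,0.5,-10,-1],
    [0,0,0,0,0,-13,-1],
    [0,0,0,0,0,-15,-1],
    [0,0,0,0,0,-15,-1],
    [0,0,0,0,0,-13,-1],
    [0,0,0,0,0,-10,-1],
    [0,0,0,0,0,-6,-1],
    [0,0,0,0,0,0,-1],
    [0,0,0,0,0,0,-1],
    [0,0,0,0,0,0,-1]
  ]
}}

```text
time_s: 15.15
tcp_pos: [0.5469, 0.0831, 0.1499]
eef_rot: [-180.0, -0.1, 176.2]
contact_force: [0.1, 0.4, -4.0]
gripper_width: 0.0421
```

Run:
```python
from h import *
go(.5481,.0836,.146,176.2);print(r.get_state()['qd'].round(2))
snap('wrist','w13')
for n in('scene','side'):snap(n,n+'13')
a=cv2.imread('pics/scene13.png')[150:290,300:440];b=cv2.imread('pics/side13.png')[180:320,240:380]
cv2.imwrite('pics/c13.png',np.hstack([cv2.resize(x,(400,400),interpolation=2) for x in (a,b)]))
go(.5481,.0836,.146,176.2)
```

```text
shift mm [-1.2  0.6  3.9] rotvec [-0.0008 -0.0014 -0.0006] at [0.5469 0.0831 0.1499] [-1.7996e+02 -8.0000e-02  1.7617e+02] w 0.0421 F [ 0.1  0.4 -4. ] t 15.15
[ 0.05  0.31 -0.33 -0.19  0.08 -0.06]
shift mm [-1.2  0.6  3.8] rotvec [-0.001  -0.0018 -0.0007] at [0.5469 0.0831 0.1498] [-1.7994e+02 -1.0000e-01  1.7616e+02] w 0.042 F [-0.6  0.9 -3.9] t 15.3
```

View pics/c13.png

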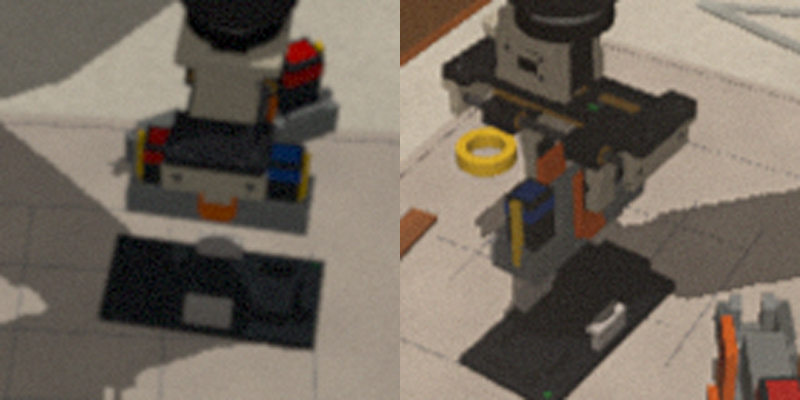

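View pics/w13.png

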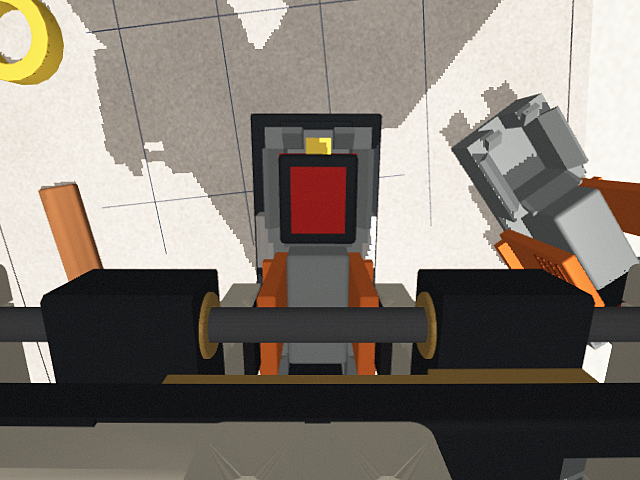

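The cassette is level. The red top sits at the same wrist pixel (318,200) as before the lift, so nothing slipped. A short settle, then I hand in.

Call:
{"api": "step_arm", "payload": {
  "deltas": [
    [0,0,0,0,0,2,-1],
    [0,0,0,0,0,0,-1],
    [0,0,0,0,0,0,-1],
    [0,0,0,0,0,0,-1],
    [0,0,0,0,0,0,-1]
  ]
}}

```text
time_s: 15.8
tcp_pos: [0.5464, 0.0829, 0.1465]
eef_rot: [-179.9, -0.2, 176.2]
contact_force: [-0.2, 1.0, -4.7]
gripper_width: 0.0425
```

Run:
```python
from h import *
go(.5481,.0836,.146,176.2);print(r.get_state()['qd'].round(2))
print(r.close_job())
```

```text
shift mm [-1.6  0.8  0.4] rotvec [-0.0021 -0.0036 -0.0007] at [0.5464 0.0829 0.1465] [-179.88   -0.2   176.16] w 0.0425 F [-0.2  1.  -4.7] t 15.8
[ 0.06  0.02 -0.05  0.07  0.09  0.01]
the job is handed in; nothing more can be done
None
```

I seated the blue-banded cartridge in the empty bay with its rib in the notch and let go of it. I then pinched both catches at 32 N and lifted the cassette about 100 mm straight up. The job was handed in at 15.8 s with the cassette still held there; no verdict was reported.

**Seating:** Before the lift, the cartridge's top stood level with the red one, with the rib in the notch, about 1 mm from the bay centre I had measured.

**Hold:** The cassette's underside is about 0.11 m above the board. It is level to within a fraction of a degree, judging by the tool's tilt and the unchanged view of the red cartridge. The arm was still, and the wrist carries 4 to 4.7 N, about the cassette's weight. I did not deliberately touch any bystander, but I did not measure their positions again at the end.

**Disagreement:** The fingers read about 42 mm across the pinched catches instead of the stated 44 mm. The picture shows both catches pressed in evenly, so I took this as give at the catches' end stops.

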